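# Tip the film carton over and push it home against the stop

### The job

The carton of sealing film has been left standing on its end on the blue bench mat. Tip it over by pushing on it, so that it falls towards the metal stop bar and lies on its base on the mat, then push it along the mat until its end is up against the stop bar. Only push it: never lift or carry it, and leave the vial, the dropper bottle and the beaker alone.

Things in the scene. Friction and masses are not known exactly. Their poses are not given: they have to be found in the camera images.
- mat: blue bench mat fixed to the bench, 90 mm wide (its x), 276 mm long (its y), 4 mm thick, with a metal stop bar across it near its +y end (78 mm wide, 12 mm thick, top 24 mm above the bench). Origin on the bench at mid-width; the mat reaches from y = -146 to +130 mm in this frame. z is up, +y runs along the mat towards the bar
- stop_face (a point): middle of the stop bar's face that looks along the mat (-y of the mat), at the level of the mat's top, 4 mm above the bench; axes as the mat's. It lies at y = +106 mm in the mat's frame
- carton_center (a point): centre of the loose carton of sealing film, a white and teal box 61 x 130 x 58 mm (own x, y, z), about 0.16 kg. Own z points from its base to its lid, own y along its length. At the start it stands on a 61 x 58 mm end: own y up, centre 69 mm above the bench, base towards the stop bar, lid side (+z) away from it, turned up to 6 degrees. Lying on its base: z up, y to the bar, centre 33 mm up
- carton_end (a point): centre of the carton's 61 x 58 mm end face that is uppermost at the start and meets the stop bar when the job is done; axes as the carton's. Tipped about its lower edge next to the bar, the carton comes to lie with about 20 to 60 mm left between this face and the bar
- vial: bystander: sample vial with white cap, 29 mm across, 68 mm tall, loose, standing past the stop bar; origin at the centre of its underside
- dropper_bottle: bystander: small white dropper bottle with red cap, 34 mm across, 86 mm tall, loose, standing past the other end of the mat; origin at the centre of its underside
- beaker: bystander: clear beaker, 67 mm across, 71 mm tall, loose, further back on the bench; origin at the centre of its underside

How it is judged (in metres and radians):
At the end, for the whole second after the job is handed in: The carton lies on its base on the mat (tilt under 0.08 rad, lid up), at rest, its end within 6 mm of the stop bar's face, square to the bar within 0.1 rad and within 22 mm of the mat's centre line (angle between carton_center's own z axis and vertical below 0.08 rad and height (world z) of carton_center below 0.04 m and y of carton_end in the frame of stop_face between -0.006 and 0.006 m and x of carton_center in the frame of stop_face between -0.022 and 0.022 m and angle between the y axis of carton_center and the y axis of mat, either way round below 0.1 rad and linear speed of carton below 0.01 m/s); the robot touches nothing.
It fails at once if the carton is lifted or carried (its centre more than 85 mm above the bench, or more than 55 mm while it lies within 0.2 rad of flat) (height (world z) of carton_center above 0.085 m or (angle between carton_center's own z axis and vertical below 0.2 rad and height (world z) of carton_center above 0.055 m)).
It fails at once if the vial is moved more than 15 mm or knocked over (distance of vial from where it was at the start of the episode above 0.015 m or angle between vial's own z axis and vertical above 0.4 rad).
It fails at once if the dropper bottle is moved more than 15 mm or knocked over (distance of dropper_bottle from where it was at the start of the episode above 0.015 m or angle between dropper_bottle's own z axis and vertical above 0.4 rad).
It fails at once if the beaker is moved more than 15 mm or knocked over (distance of beaker from where it was at the start of the episode above 0.015 m or angle between beaker's own z axis and vertical above 0.4 rad).
It also fails if it takes over 42 s, if anything falls off the work surface, if the arm or the gripper's body presses on something with over 40 N, if the wrist force passes 120 N, or if a joint passes its speed limit or range.

### The arm

A 7-joint arm with a two-finger parallel gripper is mounted at the origin on a cart in front of the work surface, level with it; the furniture and walls round the work are solid. World frame = base frame: x ahead of the robot, y to its left, z up, the work surface at z = 0. Lengths are in m, angles in degrees, forces in N, time in s.
With the tool pointing down it reaches from about 0.425 to 0.875 m from the base axis. Payload 4.7 kg.
Tool frame: the origin (TCP) lies between the finger pads; the fingertips stand 19 mm ahead of it and the grasp point (between the pads) is the TCP; x points along the fingers, z is the direction in which the jaws open and shut, and the axes are right-handed (so a half turn about x gives the same grasp; the last joint's range is limited). The gripper opens to 87 mm and grips with 3 to 60 N. Pads are 19 mm wide; open, the fingers measure 117 mm over their backs; the gripper's body (75 mm by 190 mm) begins 51 mm behind the grasp point.
Start: joints at [73.516, 18.392, -4.016, 83.108, 1.295, 78.541, -3.26], TCP at [0.193, -0.621, 0.242] pointing down, gripper open.
Joint ranges: [-163.93, 163.93], [-17.29, 119.83], [-79.2, 71.16], [3.27, 140.29], [-89.18, 269.18], [5.43, 117.66], [-154.24, 154.24]. Speed limits (degrees/s): [147.25, 147.25, 180, 180, 180, 180, 180].

### API

Orientations are given as [roll, pitch, yaw] about the fixed x, y, z axes, in that order (R = Rz(yaw) Ry(pitch) Rx(roll)).
In Python, from cell import monitor, read_camera, camera_model, env, regions_of gives the robot as it stands. The module is installed in compiled form; this text tells all that it offers.
- The arm moves only by the tool step_arm, never from a script. Its argument "deltas" is a list of rows, each a list of 5 numbers: the gripper's target within -1 to 1 (fully open at 1, half-way at 0, shut at -1), then the shift along the tool's x, y, z in m, then the turn about the tool's x in degrees. A call has 1 to 12 rows; each row is the pose to reach, as a shift and turn from the pose commanded when the call began, along the tool's axes at that moment; what a row does not reach only later rows make up. A row lasts 1/8 s, in which the tool goes at most 62.5 mm and 10.7 degrees, less where a joint would pass 70% of its speed; a pose out of reach is approached as far as the arm can. A call with a gripper value outside its range is refused whole. The fingers move at their own pace and stop on an object; "newtons" is the grip in N (left out, the last holds). Time passes only in rows, so rows that repeat a pose let the fingers close. It gives the time, the measured TCP pose, the force and the opening at its end, in the units of the state.
- monitor.get_obs(): the state, without advancing time (a new reading comes with each control period).
- read_camera(name): name is "scene" or "top"; returns (picture, depth): 384x512x3 uint8, red, green, blue; 384x512 float32, m along the optical axis (not along the pixel's ray), 0 where there is no reading.
- camera_model(name): a dict with "fx", "fy", "cx", "cy" (pixels), "xyz" and "attitude" of the camera in the world. Camera axes: x right, y down, z forward; pixel columns grow to the right and rows downward; lengths in m; the calibration is good to about 2 mm. A picture is of the moment at which its call begins. camera_model takes no time and is no camera call.
- env.sign_off(): hands the job in, once; it reports no verdict.
Trained networks look in the newest picture that a camera, given by its name, has taken for a name from the list of things; names that differ only in an ending like _2 or _b are one class to them, and where a whole thing is asked for, a point or a joint stands for the part that bears it (a point fixed in the world has none). Each returns a list of dicts, best first, with "p" (0 to 1); they miss things now and then, are a little off and sometimes report something else, mostly with a low value. They report only what shows in the picture. A call takes as long as a camera call.
- regions_of(camera, thing): "pixels" (384x512 bool, what is visible of it) and "pixel" ([column, row] in pixels, amid what is visible of it).
The state is a dict: "time_s": time; "qpos": joint angles; "joint_velocities": joint speeds; "effort": joint torques, N m; "tool_pos": TCP position; "tool_rot": TCP orientation; "force": force on the tool from outside, world axes, zero at the start; "wrist_torque": the same for the moment, N m; "grip_width": finger opening in m.
Only numpy, scipy, OpenCV 4.12 (cv2) and the standard library are available. Lean on these libraries where they do the work, as an engineer would, in place of code of your own. Each camera call takes 0.05 s, during which the arm holds its last target. There are 200 camera calls.

## Working session

There is one attempt and no reset: what is moved stays moved. The work goes in short steps, Python scripts to look and compute and a tool call to move; the robot and the scene stay as the last step left them, time stands still between calls to the robot, and variables do not carry over. Pictures are saved under pics/ and viewed, about 8 in all and at most 12, crops included, and the job is handed in when it is done.

Besides the shell and the picture viewer there is one more tool, called after "Emit:" as name(argument=value, ...), one argument or row to a line, values as JSON. step_arm: Moves the arm, as the interface text tells. Its arguments: {"type":"object","properties":{"deltas":{"type":"array"},"newtons":{"type":"number"}},"required":["deltas"]}

```bash
mkdir -p pics; ls; cat > h.py <<'E'
import numpy as np, cv2
from scipy.spatial.transform import Rotation as R
from cell import monitor, read_camera, camera_model, env, regions_of
def cam(n):
    m=camera_model(n); a=np.array(m["attitude"],float)
    Rm=a if a.shape==(3,3) else R.from_euler('xyz',a,degrees=True).as_matrix()
    return m,Rm,np.array(m["xyz"])
def cloud(n,d):
    m,Rm,t=cam(n); v,u=np.mgrid[:d.shape[0],:d.shape[1]]
    P=np.stack([(u-m["cx"])/m["fx"]*d,(v-m["cy"])/m["fy"]*d,d],-1)
    return P@Rm.T+t
def save(p,n): cv2.imwrite("pics/"+n,p[...,::-1])
E
cat > a.py <<'E'
from h import *
print(monitor.get_obs())
ims=[]
for n in("scene","top"):
    print(n,camera_model(n))
    p,d=read_camera(n); ims.append(p); P=cloud(n,d); np.savez(n+"0.npz",p=p,P=P,d=d)
    for th in("mat","carton_center","vial","dropper_bottle","beaker"):
        for r in regions_of(n,th)[:1]:
            Q=P[r["pixels"]&(d>0)]
            print(n,th,round(r["p"],2),r["pixel"],len(Q),np.percentile(Q,[2,50,98],axis=0).round(3).tolist())
save(np.vstack([ims[0],ims[1]])[:, :],"a.png")
im=cv2.resize(np.hstack(ims),(800,300)); save(im,"a.png")
E
python3 a.py
```

```text
pics
{'time_s': 0.0, 'qpos': array([73.51625557, 18.43965345, -4.01532474, 83.17362471,  1.29457329,
       78.53989869, -3.26020564]), 'joint_velocities': array([-0.00495528,  0.07958639,  0.01133967, -0.01048812, -0.0508401 ,
        0.01140226, -0.04037492]), 'effort': array([ 3.74149386e-04, -4.91297150e+01, -4.03531976e-01, -3.12536681e+01,
       -6.37151767e-02,  4.38858045e-02,  1.98449525e-04]), 'tool_pos': array([ 0.19300719, -0.62015693,  0.2404659 ]), 'tool_rot': array([-177.19694926,   89.89190927,  110.09602955]), 'force': array([ 0.109596  ,  0.21466531, -0.19597458]), 'wrist_torque': array([-0.01361012,  0.01400211, -0.02633856]), 'grip_width': 0.08637983639397835}
scene {'fx': 362.52305248426904, 'fy': 362.52305248426904, 'cx': 250.34286491251945, 'cy': 187.24876720154876, 'xyz': array([0.00193087, 0.13137011, 0.76305628]), 'attitude': array([-139.61070832,    0.16743309, -115.67100697])}
scene mat 0.77 [256.7, 243.7] 3040 [[0.37, -0.238, -0.001], [0.409, -0.082, 0.003], [0.462, 0.02, 0.023]]
scene carton_center 0.57 [299.0, 206.1] 1642 [[0.4, -0.239, 0.007], [0.417,
[... 327 characters left out ...]
, 0.098, 0.04], [0.631, 0.127, 0.069]]
top {'fx': 365.3787960162027, 'fy': 365.3787960162027, 'cx': 254.88713118051493, 'cy': 190.5860871868702, 'xyz': array([ 0.3288861 , -0.06483799,  0.96864491]), 'attitude': array([-168.66724125,   -1.19675243,  -91.33219074])}
top mat 0.9 [254.3, 231.6] 3009 [[0.37, -0.237, 0.0], [0.412, -0.086, 0.005], [0.465, 0.021, 0.026]]
top carton_center 0.77 [304.4, 216.7] 916 [[0.402, -0.234, 0.003], [0.431, -0.199, 0.134], [0.468, -0.173, 0.137]]
top dropper_bottle 0.46 [359.7, 216.3] 202 [[0.442, -0.375, 0.007], [0.455, -0.36, 0.054], [0.472, -0.351, 0.081]]
top beaker 0.8 [181.3, 161.9] 600 [[0.562, 0.071, -0.001], [0.602, 0.105, 0.025], [0.623, 0.13, 0.072]]
```

```bash
cat > b.py <<'E'
from h import *
z=np.load("top0.npz"); p,P,d=z["p"],z["P"],z["d"]
hsv=cv2.cvtColor(p,cv2.COLOR_RGB2HSV)
X,Y,Z=P[...,0],P[...,1],P[...,2]
roi=(d>0)&(X>.33)&(X<.52)&(Y>-.33)&(Y<.06)
Q=P[roi&(hsv[...,0]>95)&(hsv[...,0]<125)&(hsv[...,1]>110)&(Z<.015)]
print("mat",len(Q),cv2.minAreaRect(Q[:,:2].astype(np.float32)),Q.min(0),Q.max(0))
B=P[roi&(Z>.019)&(Z<.032)&(Y>-.1)]
print("bar",len(B),cv2.minAreaRect(B[:,:2].astype(np.float32)))
T=P[roi&(Z>.125)&(Z<.145)]
print("ctop",len(T),T.mean(0),cv2.minAreaRect(T[:,:2].astype(np.float32)))
E
python3 b.py
```

```text
mat 2450 ((0.42078667879104614, -0.113843634724617), (0.08703797310590744, 0.2719944417476654), 4.826868534088135) [ 0.36807549 -0.25261108 -0.00128427] [0.46781695 0.02321286 0.01298377]
bar 754 ((0.47585946321487427, -0.009398102760314941), (0.11960775405168533, 0.18329356610774994), 50.2302131652832)
ctop 667 [ 0.43426721 -0.20439673  0.13441857] ((0.43496471643447876, -0.20510458946228027), (0.0603141263127327, 0.05885845422744751), 9.648062705993652)
```

View pics/a.png

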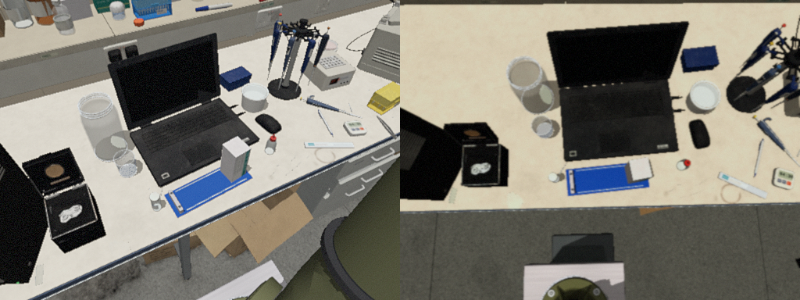

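```bash
cat > c.py <<'E'
from h import *
z=np.load("top0.npz"); p,P,d=z["p"],z["P"],z["d"]
X,Y,Z=P[...,0],P[...,1],P[...,2]
a=np.radians(4.83); mx=np.array([np.cos(a),np.sin(a)]); my=np.array([-np.sin(a),np.cos(a)]); c=np.array([.4208,-.1138])
xm=(P[...,:2]-c)@mx; ym=(P[...,:2]-c)@my-.008
B=(d>0)&(abs(xm)<.04)&(ym>.07)&(ym<.15)&(Z>.019)&(Z<.032)
print("bar in mat frame",B.sum(),np.percentile(xm[B],[1,50,99]),np.percentile(ym[B],[1,50,99]), cv2.minAreaRect(P[B][:,:2].astype(np.float32)))
T=(d>0)&(Z>.125)&(Z<.145)&(abs(xm)<.06)&(abs(ym+.1)<.07)
print("top mat frame",np.percentile(xm[T],[1,50,99]),np.percentile(ym[T],[1,50,99]))
for x0 in np.arange(.46,.66,.02):
    s=(d>0)&(X>x0)&(X<x0+.02)&(Y>-.35)&(Y<.1); print(round(x0,2),np.percentile(Z[s],[50,90,99,100]).round(3))
o=monitor.get_obs(); Rt=R.from_euler('xyz',o["tool_rot"],degrees=True).as_matrix(); print(Rt.round(3),o["tool_pos"])
E
python3 c.py
```

```text
bar in mat frame 144 [-3.83896348e-02 -9.92667420e-05  3.82011713e-02] [0.10651412 0.11217106 0.11817176] ((0.4111156463623047, 0.006331331096589565), (0.07800871878862381, 0.011840244755148888), 4.418955326080322)
top mat frame [-0.02389701  0.00542738  0.03616676] [-0.12894376 -0.09893291 -0.07047464]
0.46 [0.001 0.005 0.136 0.137]
0.48 [0.002 0.022 0.025 0.028]
0.5 [0.021 0.025 0.027 0.03 ]
0.52 [0.022 0.025 0.027 0.028]
0.54 [0.022 0.025 0.027 0.073]
0.56 [0.022 0.025 0.063 0.073]
0.58 [0.022 0.024 0.043 0.073]
0.6 [0.022 0.024 0.068 0.074]
0.62 [0.022 0.024 0.062 0.071]
0.64 [0.022 0.024 0.127 0.163]
[[-0.     0.955  0.297]
 [-0.     0.297 -0.955]
 [-1.    -0.     0.   ]] [ 0.19319106 -0.62063486  0.24157993]
```

Emit:
step_arm(
  deltas=[
    [-0.54,0,0.343,-0.257,-80],
    [-0.54,0,0.343,-0.257,-80],
    [-0.54,0,0.343,-0.257,-80],
    [-0.54,0,0.343,-0.257,-80],
    [-0.54,0,0.343,-0.257,-80],
    [-0.54,0,0.343,-0.257,-80],
    [-0.54,0,0.343,-0.257,-80],
    [-0.54,0,0.343,-0.257,-80],
    [-0.54,0,0.343,-0.257,-80],
    [-0.54,0,0.343,-0.257,-80],
    [-0.54,0,0.343,-0.257,-80],
  ],
)

```text
time_s: 1.98
tool_pos: [0.4438, -0.2741, 0.2415]
tool_rot: [-144.6, 90.0, -137.5]
force: [0.1, -0.7, -0.8]
grip_width: 0.0201
```

Emit:
step_arm(
  deltas=[
    [-0.54,0.055,0,0,0],
    [-0.54,0.112,0,0,0],
    [-0.54,0.112,0,0,0],
    [-0.54,0.112,0.01,0,0],
    [-0.54,0.112,0.02,0,0],
    [-0.54,0.112,0.026,0,0],
    [-0.54,0.112,0.032,0,0],
    [-0.54,0.112,0.038,0,0],
    [-0.54,0.112,0.044,0,0],
    [-0.54,0.112,0.05,0,0],
  ],
)

```text
time_s: 3.22
tool_pos: [0.4378, -0.2233, 0.1295]
tool_rot: [144.7, 90.0, 152.0]
force: [-0.6, -0.2, 0.7]
grip_width: 0.0199
```

```bash
python3 - <<'E'
from h import *
p,d=read_camera("scene"); save(cv2.resize(p[130:290,150:400],(750,480)),"b.png"); print(monitor.get_obs()["force"])
E
```

```text
[-0.86647398  0.9831775  -1.04568577]
```

View pics/b.png

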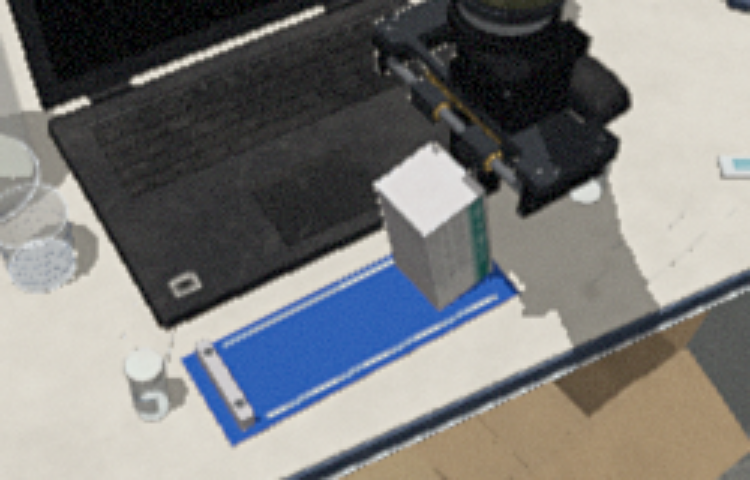

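Emit:
step_arm(
  deltas=[
    [-0.54,0,0.006,0,0],
    [-0.54,0,0.012,0,0],
    [-0.54,0,0.018,0,0],
    [-0.54,0,0.024,0,0],
    [-0.54,0,0.03,0,0],
    [-0.54,0,0.035,0,0],
    [-0.54,0,0.04,0,0],
    [-0.54,0,0.045,0,0],
    [-0.54,0,0.045,0,0],
    [-0.54,0,0.045,0,0],
  ],
)

```text
time_s: 4.53
tool_pos: [0.4322, -0.1793, 0.1296]
tool_rot: [-82.9, 90.0, -75.6]
force: [0.3, 1.2, -0.1]
grip_width: 0.0198
```

```bash
python3 - <<'E'
from h import *
p,d=read_camera("scene"); save(cv2.resize(p[130:290,150:400],(750,480)),"c.png"); print(monitor.get_obs()["force"])
E
```

```text
[ 0.2817043   0.02518834 -0.20716902]
```

View pics/c.png

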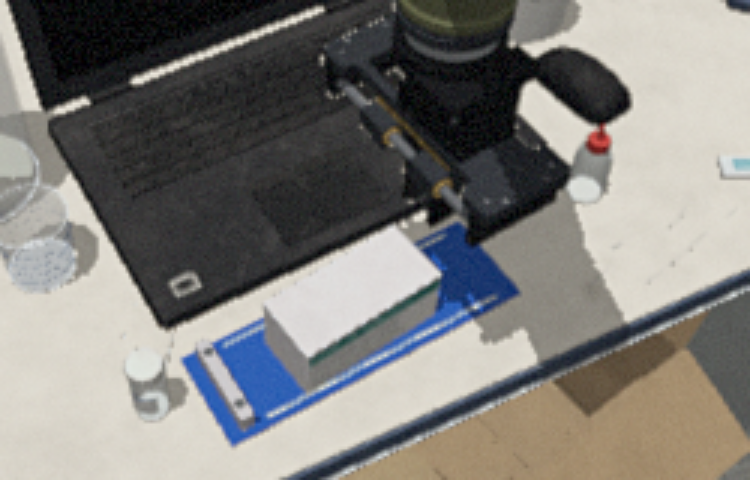

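Emit:
step_arm(
  deltas=[
    [-0.54,0,-0.025,0,0],
    [-0.54,0,-0.025,0,0],
  ],
)

```text
time_s: 4.82
tool_pos: [0.4353, -0.2069, 0.1295]
tool_rot: [-69.9, 90.0, -62.9]
force: [-0.6, 0.1, 0.2]
grip_width: 0.0201
```

```bash
cat > m.py <<'E'
from h import *
a=np.radians(4.7); mx=np.array([np.cos(a),np.sin(a)]); my=np.array([-np.sin(a),np.cos(a)]); c=np.array([.4208,-.1138])
for n in("scene","top"):
    p,d=read_camera(n); P=cloud(n,d); q=P[...,:2]-c
    xm=q@mx; ym=q@my-.008; Z=P[...,2]
    T=(d>0)&(Z>.055)&(Z<.069)&(abs(xm)<.06)&(ym>-.13)&(ym<.125)
    r=cv2.minAreaRect(np.stack([xm[T],ym[T]],1).astype(np.float32))
    print(n,T.sum(),r,Z[T].mean(),"x",np.percentile(xm[T],[1,50,99]).round(4),"y",np.percentile(ym[T],[1,50,99]).round(4))
    k=np.polyfit(ym[T],xm[T],1); print(" slope deg",np.degrees(k[0]))
    B=(d>0)&(abs(xm)<.04)&(ym>.08)&(ym<.15)&(Z>.019)&(Z<.032); print(" bar y",np.percentile(ym[B],[1,50,99]).round(4))
    ctr=r[0]; w=c+mx*ctr[0]+my*(ctr[1]+.008); print(" centre world",w.round(4))
print({k:np.round(v,4) for k,v in monitor.get_obs().items() if k in("time_s","tool_pos","force")})
E
python3 m.py
```

```text
scene 1253 ((-0.002849988639354706, -0.004042282700538635), (0.06301088631153107, 0.13107116520404816), 4.9145331382751465) 0.060347350196924894 x [-0.0364 -0.0052  0.0283] y [-0.0676 -0.0009  0.0609]
 slope deg -3.9262286495650573
 bar y [0.1054 0.1115 0.1172]
 centre world [ 0.4176 -0.1101]
top 1271 ((-0.0017120297998189926, -0.002860322594642639), (0.06078479811549187, 0.13004344701766968), 4.828005313873291) 0.06251711088503548 x [-0.0339 -0.0021  0.0301] y [-0.066  -0.0025  0.0608]
 slope deg -3.7440410238819704
 bar y [0.1065 0.1122 0.1182]
 centre world [ 0.4187 -0.1088]
{'time_s': np.float64(4.925), 'tool_pos': array([ 0.4353, -0.2045,  0.1294]), 'force': array([ 0.1732,  0.5015, -0.3955])}
```

Emit:
step_arm(
  deltas=[
    [-0.36,0,0,-0.007,2.6],
    [-0.36,0.045,0,-0.007,2.6],
    [-0.36,0.088,0,-0.007,2.6],
    [-0.36,0.088,0,-0.007,2.6],
    [-0.36,0.088,0,-0.007,2.6],
  ],
)

```text
time_s: 5.55
tool_pos: [0.4292, -0.205, 0.0429]
tool_rot: [-34.8, 89.9, -30.1]
force: [0.9, 0.4, 0.7]
grip_width: 0.0281
```

Emit:
step_arm(
  deltas=[
    [-0.36,0,0.01,0,0],
    [-0.36,0,0.018,0,0],
    [-0.36,0,0.023,0,0],
    [-0.36,0,0.027,0,0],
    [-0.36,0,0.031,0,0],
    [-0.36,0,0.035,0,0],
    [-0.36,0,0.039,0,0],
    [-0.36,0,0.043,0,0],
    [-0.36,0,0.047,0,0],
    [-0.36,0,0.051,0,0],
    [-0.36,0,0.055,0,0],
    [-0.36,0,0.055,0,0],
  ],
)

```text
time_s: 7.05
tool_pos: [0.4237, -0.1491, 0.0414]
tool_rot: [124.6, 90.0, 129.3]
force: [0.7, -0.5, 0.7]
grip_width: 0.0277
```

```bash
python3 m.py
```

```text
scene 1222 ((0.0011117253452539444, 0.026858754456043243), (0.1416131556034088, 0.06188201531767845), 89.92572021484375) 0.06032218859943399 x [-0.0292 -0.0002  0.031 ] y [-0.0278  0.0391  0.0969]
 slope deg -1.3121806433863596
 bar y [0.0816 0.1093 0.1172]
 centre world [ 0.4191 -0.079 ]
top 1058 ((0.002498254179954529, 0.043482448905706406), (0.06091264635324478, 0.11020864546298981), 0.3515731692314148) 0.06253101411660472 x [-0.0273  0.0024  0.0321] y [-0.009   0.0449  0.0973]
 slope deg -0.6490977317401168
 bar y [0.1065 0.1122 0.1183]
 centre world [ 0.4191 -0.0623]
{'time_s': np.float64(7.15), 'tool_pos': array([ 0.4236, -0.1494,  0.0413]), 'force': array([-0.6652,  0.1301, -0.3528])}
```

Emit:
step_arm(
  deltas=[
    [-0.36,0,0.002,0,0],
    [-0.36,0,0.004,0,0],
    [-0.36,0,0.006,0,0],
    [-0.36,0,0.007,0,0],
    [-0.36,0,0.008,0,0],
    [-0.36,0,0.008,0,0],
  ],
)

```text
time_s: 7.9
tool_pos: [0.4233, -0.1418, 0.0416]
tool_rot: [131.3, 90.0, 136.0]
force: [-0.1, 0.1, -0.0]
grip_width: 0.0277
```

Emit:
step_arm(
  deltas=[
    [-0.36,0,0.001,0,0],
    [-0.36,0,0.001,0,0],
    [-0.36,0,0.002,0,0],
    [-0.36,0,0.002,0,0],
  ],
)

```text
time_s: 8.4
tool_pos: [0.4234, -0.1411, 0.0418]
tool_rot: [-67.9, 89.9, -63.2]
force: [0.3, -5.3, 0.7]
grip_width: 0.0281
```

Contact with the bar shows as a 5 N reaction. Backing off, rising and checking.

Emit:
step_arm(
  deltas=[
    [-0.36,0,-0.02,0,0],
    [-0.36,0,-0.045,0,0],
    [-0.36,0,-0.045,0,0],
    [-0.36,-0.05,-0.045,0,0],
    [-0.36,-0.1,-0.045,0,0],
    [-0.36,-0.15,-0.045,0,0],
    [-0.36,-0.15,-0.045,0,0],
    [-0.36,-0.15,-0.045,0,0],
  ],
)

```text
time_s: 9.4
tool_pos: [0.4264, -0.1842, 0.1909]
tool_rot: [141.4, 89.9, 146.1]
force: [-0.5, 0.5, 0.3]
grip_width: 0.0277
```

```bash
python3 m.py; python3 - <<'E'
from h import *
p,d=read_camera("scene"); save(cv2.resize(p[130:290,150:400],(750,480)),"d.png")
E
```

```text
scene 1299 ((0.0016041118651628494, 0.039917267858982086), (0.13059616088867188, 0.06217342987656593), 89.92402648925781) 0.060355560025915585 x [-0.0289 -0.0004  0.0314] y [-0.0234  0.0434  0.1046]
 slope deg -0.014513199304124416
 bar y [0.0834 0.1095 0.1172]
 centre world [ 0.4185 -0.0659]
top 1279 ((0.0029805898666381836, 0.0413481630384922), (0.12988893687725067, 0.06117215380072594), 89.87517547607422) 0.06251187539520378 x [-0.027   0.0026  0.0326] y [-0.0222  0.0418  0.1049]
 slope deg -0.17560894416026995
 bar y [0.102  0.113  0.1183]
 centre world [ 0.4197 -0.0644]
{'time_s': np.float64(9.5), 'tool_pos': array([ 0.4259, -0.1841,  0.1899]), 'force': array([0.1274, 0.6467, 0.5822])}
```

View pics/d.png

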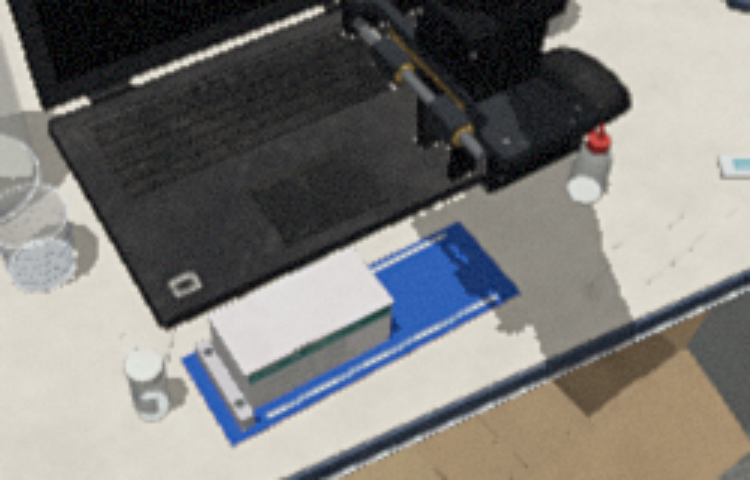

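The carton lies flat on its base with its end against the bar (around pixel 215–250, 325–400). It is square and centred, the bystanders are upright, and the gripper is clear.

```bash
python3 -c "
from cell import env; print(env.sign_off())"
```

```text
the job is handed in; nothing more can be done
None
```

I pushed the carton high on its lid side until it tipped over onto its base. I then pushed it low on its rear end, with two finger contacts to square it, until it met the stop bar. The wrist force showed about 5 N at contact. I backed off, raised the gripper clear and handed the job in at about 9.5 s; the sign-off gave no verdict.

| Last check | Measured | Limit |
|---|---|---|
| Gap from carton end to bar | about 0–1 mm | 6 mm |
| Offset from mat centre line | about 2–3 mm | 22 mm |
| Turn relative to the bar | about 0.1° | 5.7° (0.1 rad) |
| Height of carton top | 60–62.5 mm, so flat on its base | 62 mm expected |

- **Bystanders:** The vial and the dropper bottle are upright in the last picture, and so is the beaker as far as it shows at the picture's edge. I did not measure their positions again after the start.
- **Disagreement:** The scene and top cameras differed by 1–2 mm, which is within their calibration. No check failed.

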